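Load the light-curing unit and start the cure

TASK

Push the loading tray along the deck and under the low lamp bridge of the light-curing unit until it sits fully home, square against the rear stop, then press the green start key fully down and let it go. Do it all by pushing, without picking anything up: the tray stays flat on the deck and the three crowned dies stay standing in it, untouched. Leave the red key and the things around the unit alone.

Things in the scene. Friction and masses are not known exactly. Their poses are not given: they have to be found in the camera images.
- curing_unit: Light-curing unit, white bridge on a light grey deck, fixed. Origin on the bench top; x is the sliding direction (open front of the deck towards the lamp bridge), y to its left, z up; mm in this frame. Flat deck, top 16 above the bench, x -200 to 145, y -155 to 115. Grey console with the two keys, x -15 to 135, y -155 to -94, top 34 above the deck. When home, the tray's origin is at x 60, y 0
- bridge_mouth (a point): Middle of the bridge's front opening, on the deck, at x 45, y 0 of the unit. The bridge runs 90 mm deep from here. Opening 132 mm wide (130 between the guides), 40 mm high above the deck; cheeks 28 mm thick either side, flat top 76 mm above the deck. Flared steel guides start 26 mm in front, opening to 150 mm wide
- stop_mid (a point): Middle of the dark rear stop bar's front face, at deck level, at x 135, y 0 of the unit. The bar is 12 mm high and crosses the whole opening
- tray: Loose near-black loading tray, 150 (x) x 110 (y) mm, 0.25 to 0.45 kg. Origin at the centre of its underside; x points from its front bar to its far edge, which goes in first. The front 60 mm is a solid bar 14 mm high; behind it a shallow well, floor 5 mm thick, rim 10 mm high. Centre of mass with the dies at about x -10 mm. Starts before the bridge, askew and off centre; slides under a few newtons
- tray_front (a point): middle of the tray's flat upright front face (110 mm wide, 14 mm high), 7 mm above the tray's underside. When the tray is home this face is 60 mm in front of the bridge's mouth and the far edge touches the stop bar
- start_key (a joint): travel of the green start key: 0 up, 0.005 m fully down; springs back; about 4 N fully down
- start_key_top (a point): centre of the top of the green start key, 22 mm across, on the console, pressed straight down
- stop_key (a joint): travel of the red stop key: 0 up, 0.005 m fully down
- stop_key_top (a point): centre of the top of the red stop key, 22 mm across, 40 mm behind the green one
- die_a: Loose stone die (yellow) with an ivory crown on it, round, 17 mm across at the foot, 30 mm tall, about 16 g, standing in the tray's well. Origin at the centre of its foot, z up its axis. On the tray it is 35 mm above the deck, 5 mm below the underside of the bridge
- die_b: Loose stone die (yellow) with an ivory crown on it, round, 17 mm across at the foot, 30 mm tall, about 16 g, standing in the tray's well. Origin at the centre of its foot, z up its axis. On the tray it is 35 mm above the deck, 5 mm below the underside of the bridge
- die_c: Loose stone die (yellow) with an ivory crown on it, round, 17 mm across at the foot, 30 mm tall, about 16 g, standing in the tray's well. Origin at the centre of its foot, z up its axis. On the tray it is 35 mm above the deck, 5 mm below the underside of the bridge
- liquid_bottle: Bystander: small amber glass bottle with a black cap, 34 mm across, 66 mm tall, standing on the bench, origin at the middle of its underside. To be left where it is
- powder_jar: Bystander: small jar with a blue cap, 44 mm across, 45 mm tall, standing on the bench, origin at the middle of its underside. To be left where it is
- mixing_slab: Bystander: white ceramic mixing slab, 140 x 95 x 12 mm, lying on the bench, origin at the middle of its underside. To be left where it is
- brush: Bystander: thin red ceramic brush with a brass ferrule, 173 mm long, 9 mm thick, lying on the bench, origin at the middle of its underside. To be left where it is
- firing_tray: Bystander: round beige honeycomb firing tray, 90 mm across, 10 mm thick, with thin pins to 26 mm high, on the bench, origin at the middle of its underside. To be left where it is
- crown_box: Bystander: blue box with a clear lid, 85 x 65 x 36 mm, on the bench, origin at the middle of its underside. To be left where it is
There are look-alikes about, which are no part of the job. What is shaped like the tray but blue or pink is not meant.

How it is judged (in metres and radians):
On the way, in this order (a step that is already met when the one before it is completed fails the run):
1. the tray is home under the bridge, square against the rear stop, with the dies standing (x of tray in the frame of curing_unit between 0.054 and 0.066 m and y of tray in the frame of curing_unit between -0.014 and 0.014 m and angle between the x axis of tray and the x axis of curing_unit, either way round below 0.09 rad and angle between each of die_a, die_b, die_c's own z axis and vertical below 0.2 rad and z of die_a in the frame of tray between 0.003 and 0.01 m and z of die_b in the frame of tray between 0.003 and 0.01 m and z of die_c in the frame of tray between 0.003 and 0.01 m), for 0.2 s.
2. the green start key is pressed fully down with the tray home (value of joint start_key above 0.004 m and x of tray in the frame of curing_unit between 0.054 and 0.066 m and y of tray in the frame of curing_unit between -0.014 and 0.014 m and angle between the x axis of tray and the x axis of curing_unit, either way round below 0.09 rad), for 0.05 s.
3. the green start key is let go (value of joint start_key below 0.0015 m), for 0.1 s.
At the end, for the whole second after the job is handed in: The tray lies flat on the deck with its far edge within 6 mm of the rear stop, within 14 mm of the middle and square to the unit within 0.09 rad; the three dies stand upright (within 0.2 rad) on the tray floor, all at rest; both keys are up (all of step 1 and linear speed of each of tray, die_a, die_b, die_c below 0.01 m/s and value of joint each of start_key, stop_key below 0.0015 m); the robot touches nothing.
It fails at once if the tray is lifted off the deck or tipped (z of tray in the frame of curing_unit above 0.024 m or z of tray in the frame of curing_unit below 0.008 m or angle between tray's own z axis and vertical above 0.1 rad).
It fails at once if a die is tipped over, lifted or knocked out of the tray (angle between any of die_a, die_b, die_c's own z axis and vertical above 0.4 rad or z of any of die_a, die_b, die_c in the frame of tray above 0.017 m).
It fails at once if the fingers or arm touch a die (contact force between any of the fingers, the arm and die_a above 0.3 N or contact force between any of the fingers, the arm and die_b above 0.3 N or contact force between any of the fingers, the arm and die_c above 0.3 N).
It fails at once if the red stop key is pressed, or the green one before the tray is home (value of joint stop_key above 0.0025 m or (value of joint start_key above 0.0025 m and x of tray in the frame of curing_unit below 0.052 m)).
It fails at once if a bystander is moved by more than 15 mm (distance of any of liquid_bottle, powder_jar, mixing_slab, brush, firing_tray, crown_box from where it was at the start of the episode above 0.015 m).
It also fails if it takes over 72 s, if anything falls off the work surface, if the arm or the gripper's body presses on something with over 40 N, if the wrist force passes 120 N, or if a joint passes its speed limit or range.

ROBOT

A 6-joint arm with a two-finger parallel gripper is mounted at the origin on the work surface. World frame = base frame: x ahead of the robot, y to its left, z up, the work surface at z = 0. Lengths are in mm, angles in rad, forces in N, time in s.
With the tool pointing down it reaches from about 325 to 875 mm from the base axis. Payload 4.4 kg.
Tool frame: the origin (TCP) lies on the centre line of the jaws, within the pads' length; the fingertips stand ahead of it and the grasp point (between the pads) lies 6 mm ahead of it (ctrl.tcp_to_tips is the z of the fingertips in the tool frame, in mm); z points along the fingers, y is the line along which they close (so a half turn about z gives the same grasp; the last joint's range is limited). The gripper opens to 85 mm and grips with 20 to 120 N. Pads are 22 mm wide; open, the fingers measure 114 mm over their backs; the gripper's body (76 mm by 85 mm) begins 54 mm behind the grasp point. The pads swing forward as they close: fully open they stand 13 mm farther back than shut.
Start: joints at [-1.407, 0.207, 1.542, -0, 1.393, -0.15], TCP at [177.476, -546.928, 256.282] pointing down, gripper open.
Joint ranges: [-2.73, 2.73], [-0.86, 2.22], [0.23, 2.46], [-1.11, 4.25], [0.08, 2.63], [-2.82, 2.82]. Speed limits (rad/s): [2.79, 2.79, 3.14, 3.14, 3.14, 3.14].

INTERFACE

Orientations are given as a 3x3 rotation matrix whose columns are the frame's x, y, z axes.
In Python, from plant import ctrl, sensors, optics gives the robot as it stands. Calls block until the motion is done:
- ctrl.move_ptp(position, orientation): joint-space move of the TCP to a pose.
- ctrl.move_l(position, rot=None, vel=150, threshold=None): straight line of the TCP; rot=None keeps the orientation; vel is the mean speed in mm/s. With threshold (N) it stops when the force on the tool has changed by that much, and returns True; else False.
- ctrl.set_joints(angles): joint-space move.
- ctrl.gripper_to(opening, force=None): finger opening in mm; force is the grip in N (None keeps the last); returns when the fingers have stopped.
- ctrl.hold(seconds).
- ctrl.solve_ik(position, orientation): joint angles nearest the present ones, or None.
- sensors.read_state(): the state.
- optics.grab_frame(name): name is "side" or "top"; returns (picture, depth): 480x640x3 uint8, red, green, blue; 480x640 float32, mm along the optical axis (not along the pixel's ray), 0 where there is no reading.
- optics.camera_params(name): a dict with "mtx" (3x3 intrinsics, pixels), "k1" (the pictures are not rectified: a ray, as slopes to the right and down, at radius r is drawn at 1 + k1 r^2 times it, then the intrinsics apply), "R" (3x3) and "t" (3): a world point X has camera coordinates R X + t. Camera axes: x right, y down, z forward; pixel columns grow to the right and rows downward; lengths in mm; the calibration is good to about 2 mm. A picture is of the moment at which its call begins. camera_params takes no time and is no camera call.
A pose or a line that the arm cannot do raises ctrl.MotionError and nothing moves.
- ctrl.finish_job(): hands the job in; it is judged then, once.
The state is a dict: "t": time; "q": joint angles; "qvel": joint speeds; "tau": joint torques, N m; "eef_pos": TCP position; "eef_rot": TCP orientation; "force": force on the tool from outside, world axes, zero at the start; "wrist_torque": the same for the moment, N m; "grip_width": finger opening in mm; "grasp_force": force on a finger pad.
Only numpy, scipy, OpenCV 4.12 (cv2) and the standard library are available. Lean on these libraries where they do the work, as an engineer would, in place of code of your own. Each camera call takes 0.05 s, during which the arm holds its last target. There are 200 camera calls.

## Working session

There is one attempt and no reset: what is moved stays moved. The work goes in short steps, each a Python script; the robot and the scene stay as the last script left them, time stands still between calls to the robot, and variables do not carry over. Pictures are saved under pics/ and viewed, at most 10 in all, crops included, and the job is handed in when it is done.

```bash
ls; mkdir -p pics; cat > h.py <<'E'
import numpy as np, cv2
from plant import ctrl, sensors, optics
def grab(n):
    im,d=optics.grab_frame(n); return im,d
def cloud(n,d):
    p=optics.camera_params(n); K=np.array(p["mtx"]); k=p["k1"]
    v,u=np.mgrid[0:480,0:640]
    xd=(u-K[0,2])/K[0,0]; yd=(v-K[1,2])/K[1,1]
    x,y=xd.copy(),yd.copy()
    for _ in range(10):
        s=1+k*(x*x+y*y); x,y=xd/s,yd/s
    C=np.stack([x*d,y*d,d],-1)
    W=(C-np.array(p["t"]))@np.array(p["R"])
    W[d<=0]=np.nan
    return W
E
python3 - <<'E'
from h import *
for n in("top","side"):
    im,d=grab(n); cv2.imwrite(f"pics/{n}0.png",im[...,::-1]); np.savez(f"pics/{n}0.npz",im=im,d=d)
    p=optics.camera_params(n); print(n,p["k1"],-np.array(p["R"]).T@np.array(p["t"]),(d>0).mean())
print(ctrl.tcp_to_tips, sensors.read_state()["t"])
E
```

```text
pics
top 0.0046798647718337754 [ 368.21827872   32.31481665 1149.62922888] 0.996123046875
side -0.10433280415626092 [ 68.89007414 936.10565052 726.62172202] 0.9961490885416666
25.0 0.1
```

View pics/top0.png

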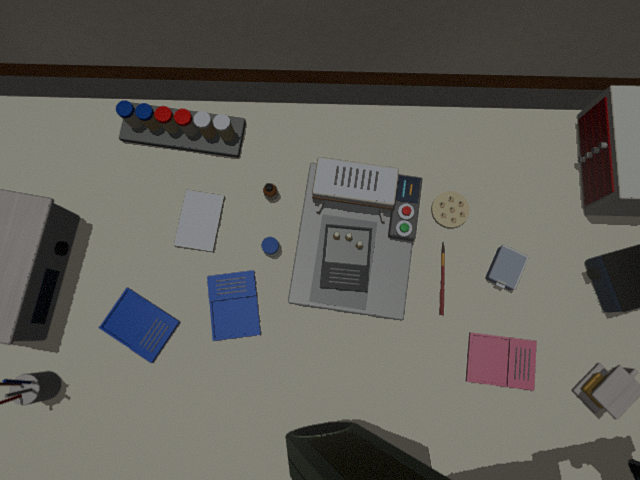

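View pics/side0.png

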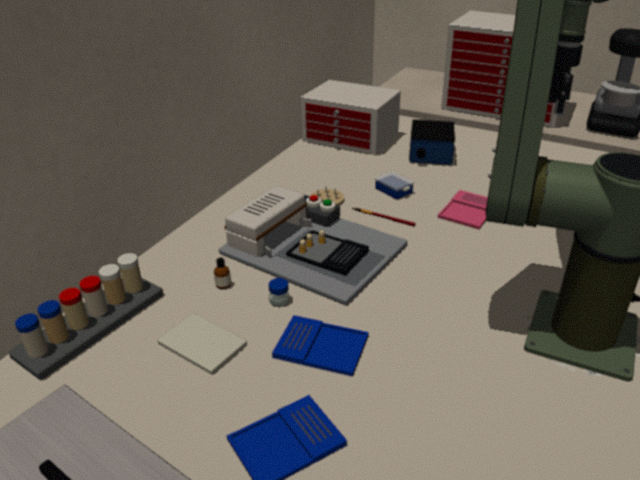

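The black tray is at top (346,257). The look-alikes are blue at (234,305) and (140,325) and pink at (502,360). By the description I take the near-black one on the deck. The green key is at (404,228) and the red one at (406,211).

```bash
cat >> h.py <<'E'
def unit_tray(im,d,n="top",box=(150,325,280,430),verbose=True):
    W=cloud(n,d); r0,r1,c0,c1=box
    w=W[r0:r1,c0:c1].reshape(-1,3); rgb=im[r0:r1,c0:c1].reshape(-1,3).astype(int)
    return W,w,rgb
def rect(p):
    (c,s,a)=cv2.minAreaRect(p.astype(np.float32)); return np.array(c),s,a
E
python3 - <<'E'
from h import *
z=np.load("pics/top0.npz"); im,d=z["im"],z["d"]
W,w,rgb=unit_tray(im,d)
for px in [(440,130),(300,290),(404,228),(406,211),(346,235),(345,275),(355,180),(380,290),(410,240),(336,237),(348,238),(360,245)]:
    print(px,W[px[1],px[0]].round(1),im[px[1],px[0]])
m=(w[:,2]>10)&(w[:,2]<110)
print("unit all",rect(w[m][:,:2]))
m=(w[:,2]>86)&(w[:,2]<100); print("bridge",m.sum(),rect(w[m][:,:2]))
mx=rgb.max(1); m=(mx<60)&(w[:,2]>17)&(w[:,2]<36); print("dark",m.sum())
c=im[150:330,280:440]; cv2.imwrite("pics/crop.png",cv2.resize(c,None,fx=3.3,fy=3.3,interpolation=cv2.INTER_CUBIC)[...,::-1])
E
```

```text
(440, 130) [ 878.3 -242.4   -1.3] [133 131 121]
(300, 290) [468.5  91.7  14.8] [126 128 125]
(404, 228) [ 609.5 -140.5   70.8] [ 51 108  62]
(406, 211) [ 649.1 -145.1   70.8] [132  44  38]
(346, 235) [595.8 -11.3  42.4] [88 86 72]
(345, 275) [504.9 -11.4  26.6] [55 55 54]
(355, 180) [713.2 -27.4  89.8] [69 71 72]
(380, 290) [473.9 -93.9  11.7] [113 116 115]
(410, 240) [ 591.2 -161.6   25.7] [36 36 33]
(336, 237) [591.6  11.5  36.7] [67 58 44]
(348, 238) [589.6 -16.2  38.3] [85 82 57]
(360, 245) [572.5 -43.7  45.9] [96 94 82]
unit all (array([595.68566895, -15.08383179]), (308.4402770996094, 343.4114074707031), 82.85704040527344)
bridge 3048 (array([712.63049316, -28.60292053]), (187.197998046875, 90.30072784423828), 83.43472290039062)
dark 1404
```

View pics/crop.png

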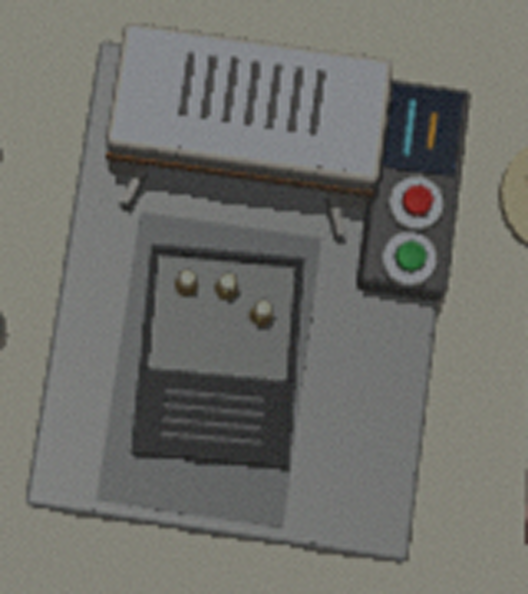

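The close crop confirms it. The near-black tray has a ribbed front bar and three dies at crop (187,282), (228,288) and (262,315). Its corners are at about (152,247), (303,260), (290,468) and (132,455). The green key is at crop (410,257) and the red one at (418,200).

```bash
cat >> h.py <<'E'
def plane(n,uv,z):
    p=optics.camera_params(n); K=np.array(p["mtx"]); R=np.array(p["R"]); t=np.array(p["t"])
    xy=(np.asarray(uv,float)-K[:2,2])/[K[0,0],K[1,1]]; s=xy.copy()
    for _ in range(10): s=xy/(1+p["k1"]*(s**2).sum(-1,keepdims=True))
    r=np.c_[s,np.ones(len(s))]@R; c=-R.T@t
    return (c+r*((z-c[2])/r[:,2])[:,None])
TH=-np.radians(6.57)
U=np.array([[np.cos(TH),-np.sin(TH)],[np.sin(TH),np.cos(TH)]])
O=np.array([712.63,-28.6])-U@[90,0]
def w2u(p): return (np.asarray(p)[...,:2]-O)@U
def u2w(p): return O+U@np.asarray(p,float)
E
python3 - <<'E'
from h import *
z=np.load("pics/top0.npz"); im,d=z["im"],z["d"]; W=cloud("top",d)
print("O",O)
# deck outline check: corners by eye from crop
cr=lambda a:np.array(a)/3.3+[280,150]-.35
print("deck corners (-200,115),(-200,-155):",w2u(plane("top",cr([[30,502],[407,560]]),16)).round(1))
print("bridge top front edge -> (45,+-94):",w2u(plane("top",cr([[108,152],[378,182]]),92)).round(1))
c=w2u(plane("top",cr([[132,455],[290,468]]),28)); f=w2u(plane("top",cr([[152,247],[303,260]]),26)); print("tray eye",c.round(1),f.round(1))
I=im.astype(int); m=(I.max(2)<62).astype(np.uint8); m[:222]=0;m[298:]=0;m[:,:315]=0;m[:,377:]=0
n,l,s,_=cv2.connectedComponentsWithStats(m); k=1+s[1:,4].argmax(); print(s[k])
v,u=np.nonzero(l==k); p=w2u(plane("top",np.c_[u,v],28)); print("tray rect",rect(p))
for nm,mm in(("green",(I[...,1]>1.4*I[...,0])&(I[...,1]>1.3*I[...,2])),("red",(I[...,0]>1.8*I[...,1])&(I[...,0]>80))):
    mm[:195]=0;mm[245:]=0;mm[:,:390]=0;mm[:,:390]=0;mm[:,425:]=0
    v,u=np.nonzero(mm); zz=np.nanmedian(W[v,u,2]); q=plane("top",[[u.mean(),v.mean()]],zz); print(nm,len(u),zz,q.round(1),w2u(q).round(1),np.ptp(u),np.ptp(v))
w=W[200:245,390:425].reshape(-1,3); print(np.histogram(w[:,2],range(0,80,4)))
E
```

```text
O [623.22104707 -18.30246946]
deck corners (-200,115),(-200,-155): [[-196.8  113.1]
 [-199.4 -151.8]]
bridge top front edge -> (45,+-94): [[ 39.9  91. ]
 [ 44.8 -92.6]]
tray eye [[-155.4   47. ]
 [-148.8  -62.7]] [[ -6.4  54.1]
 [ -0.7 -53.5]]
[ 320  225   52   68 1337]
tray rect (array([-78.42909241,  -3.32193375]), (151.8227996826172, 109.86219787597656), 2.857800245285034)
green 64 69.19277965770885 [[ 611.8 -141.1   69.2]] [[   2.7 -123.3]] 8 8
red 57 69.38286093525704 [[ 651.5 -145.7   69.4]] [[  42.6 -123.3]] 8 8
(array([ 86,   1,  17,  78,  31,  10,  11,  12,  10,  17,  23, 229, 278,
        47, 139, 134,  58,  86,  11]), array([ 0,  4,  8, 12, 16, 20, 24, 28, 32, 36, 40, 44, 48, 52, 56, 60, 64,
       68, 72, 76]))
```

```bash
cat >> h.py <<'E'
RT=np.array([[np.cos(TH),np.sin(TH),0],[np.sin(TH),-np.cos(TH),0],[0,0,-1]])
def P(x,y,z): return np.r_[u2w([x,y]),z]
def look(name):
    im,d=grab("top"); I=im.astype(int); cv2.imwrite(f"pics/{name}.png",cv2.resize(im[130:330,260:460],None,fx=3,fy=3,interpolation=cv2.INTER_CUBIC)[...,::-1]); return im,d
E
python3 - <<'E'
from h import *
ctrl.gripper_to(60)
q0=sensors.read_state()["q"]
best=None
for s in(1,-1):
    R=RT.copy(); R[:,:2]*=s
    q=ctrl.solve_ik(P(-178,-5,150),R); print(s,None if q is None else np.round(q,2))
    if q is not None and (best is None or abs(q[5]-q0[5])<best[0]): best=(abs(q[5]-q0[5]),s)
R=RT.copy(); R[:,:2]*=best[1]; np.save("R.npy",R)
ctrl.move_ptp(P(-178,-5,150),R)
ctrl.move_l(P(-178,-5,60))
hit=ctrl.move_l(P(-178,-5,28),vel=40); hit=ctrl.move_l(P(-178,-5,10+16+0-10),vel=12,threshold=3)
s=sensors.read_state(); print(hit,s["t"],s["eef_pos"],s["force"],s["grip_width"],w2u(s["eef_pos"]))
E
```

```text
1 [-0.2   0.05  1.95 -0.    1.14  1.48]
-1 [-0.2   0.05  1.95 -0.    1.14 -1.66]
True 4.6 [445.92771229  -2.85736094  35.93779429] [-3.21855313  0.12365694  8.03150145] 60.26510231536392 [-177.8961989    -4.94169498]
```

```bash
python3 - <<'E'
from h import *
z=40
ctrl.move_l(P(-178,-5,z),vel=40)
print(sensors.read_state()["eef_pos"],sensors.read_state()["force"])
for x,v in((-164,25),(-140,25),(-90,40),(-65,40)):
    h=ctrl.move_l(P(x,-5,z),vel=v,threshold=15); s=sensors.read_state(); print(x,h,w2u(s["eef_pos"]).round(1),np.round(s["force"],1),round(s["t"],1))
    if h: break
look("mid")
E
```

```text
[445.80672379  -2.88146601  39.82412316] [-0.26773409 -0.58132783  0.96802776]
-164 False [-164.1   -5. ] [ 0.4  1.1 -0.4] 5.6
-140 False [-139.8   -5.1] [-0.5  0.4 -0.1] 6.7
-90 False [-90.  -5.] [-2.1  0.1 -0.7] 8.1
-65 False [-64.   -5.1] [-0.4  0.1  0.6] 8.8
```

View pics/mid.png

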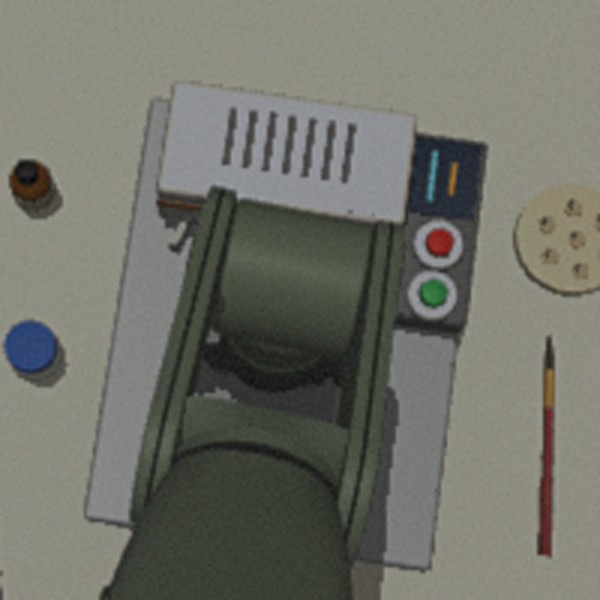

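The top view is blocked by the arm, which hides the tray. The keys at (433,293) and (440,240) are visible. I'll check with the side camera.

```bash
python3 - <<'E'
from h import *
im,d=grab("side"); cv2.imwrite("pics/mid_s.png",cv2.resize(im[150:310,200:430],None,fx=3,fy=3,interpolation=cv2.INTER_CUBIC)[...,::-1])
E
```

```text
(no output)
```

View pics/mid_s.png

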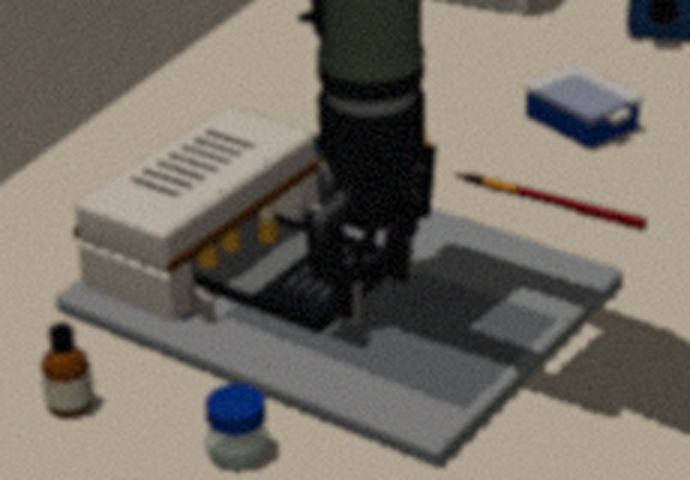

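The side view shows the tray entering between the guides, all dies upright at crop (207,255), (232,238) and (268,230), with the fingers on its front bar. Next is the push home.

```bash
python3 - <<'E'
from h import *
z=40
print("front-left corner",w2u(plane("side",[[308.3,259.5]],28)).round(1))
for x,v,th in((-36,30,12),(-12,12,8)):
    h=ctrl.move_l(P(x,-5,z),vel=v,threshold=th); s=sensors.read_state(); print(x,h,w2u(s["eef_pos"]).round(1),np.round(s["force"],1),round(s["t"],1))
    if h: break
im,d=grab("side"); cv2.imwrite("pics/home_s.png",cv2.resize(im[150:310,200:430],None,fx=3,fy=3,interpolation=cv2.INTER_CUBIC)[...,::-1])
E
```

```text
front-left corner [[-64.2  57.3]]
-36 False [-35.9  -5. ] [-1.5 -0.  -1.1] 10.1
-12 True [-25.6  -4.9] [-0.1  0.1  0. ] 11.2
```

View pics/home_s.png

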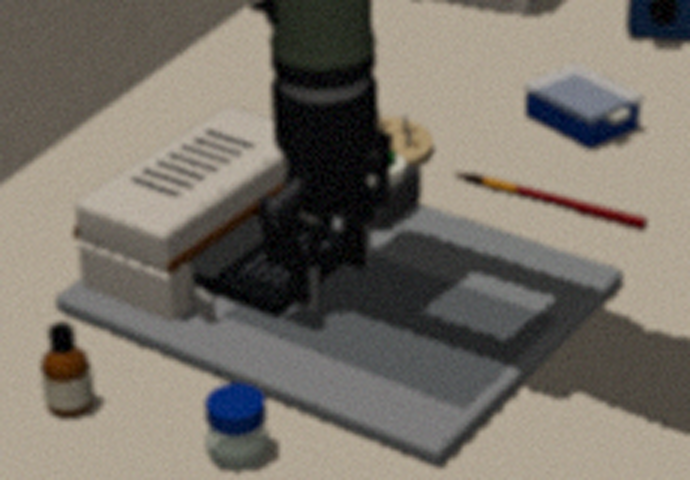

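The tray stopped at -25.6 where home predicts about -26. I'll seat it once more, back off and check from the top.

```bash
python3 - <<'E'
from h import *
R=np.load("R.npy")
h=ctrl.move_l(P(-15,-5,40),vel=10,threshold=12); s=sensors.read_state(); print(h,w2u(s["eef_pos"]).round(1),np.round(s["force"],1))
ctrl.hold(.3); print(w2u(sensors.read_state()["eef_pos"]).round(1))
ctrl.move_l(P(-75,-5,40),vel=60); ctrl.move_l(P(-75,-5,170)); 
ctrl.gripper_to(0)
ctrl.move_ptp(P(-60,-250,200),R)
im,d=look("home_t"); np.savez("pics/home.npz",im=im,d=d); print(sensors.read_state()["t"])
I=im.astype(int); m=(I.max(2)<62).astype(np.uint8)
W=cloud("top",d); u=w2u(W); m&=((u[...,0]>-25)&(u[...,0]<12)&(abs(u[...,1])<75)&(W[...,2]<45)).astype(np.uint8)
n,l,st,_=cv2.connectedComponentsWithStats(m); k=1+st[1:,4].argmax(); v,c=np.nonzero(l==k)
p=w2u(plane("top",np.c_[c,v],29)); print(st[k],rect(p),p.min(0),p.max(0))
# key/collar heights
g=np.array([2.7,-123.3]); r=np.linalg.norm(u-g,axis=-1)
for a in range(0,30,3):
    q=(r>=a)&(r<a+3); print(a,q.sum(),np.round(np.nanmedian(W[q][:,2]),1),end=" | ")
E
```

```text
True [-25.4  -4.8] [-0.2 -0.6  0.2]
[-26.4  -4.7]
15.8917
[328 218  48  19 487] (array([-3.91898727, -6.7478714 ]), (32.381439208984375, 109.30631256103516), 0.17806915938854218) [-20.02697823 -61.38648278] [12.42984444 47.90413318]
0 7 68.5 | 3 16 70.1 | 6 25 69.3 | 9 40 64.8 | 12 43 60.4 | 15 88 59.1 | 18 78 47.7 | 21 86 47.2 | 24 108 47.2 | 27 110 47.1 |
```

View pics/home_t.png

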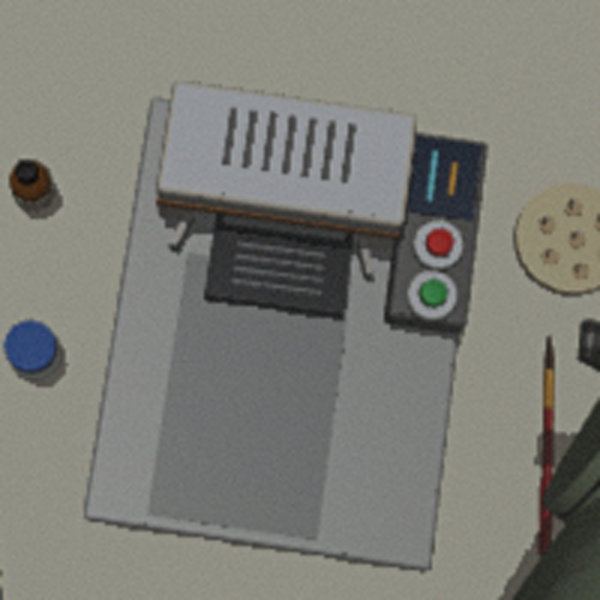

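The tray is home: the front edge sits level at rows 300–318, yaw is about 0.2° and y about -7, and it hit a rigid stop at the same place twice. Green is at crop (433,293), its top at about z 70 and its collar at about 60, so closed fingertips can press it.

```bash
python3 - <<'E'
from h import *
R=np.load("R.npy"); x,y=2.5,-123.5
ctrl.move_ptp(P(x,y,140),R); ctrl.move_l(P(x,y,104),vel=60)
h=ctrl.move_l(P(x,y,82),vel=8,threshold=1.5); s=sensors.read_state(); z0=s["eef_pos"][2]; print(h,s["eef_pos"],s["force"],s["grip_width"])
if h and 88<z0<102:
    h2=ctrl.move_l(P(x,y,z0-7.5),vel=8,threshold=12); s=sensors.read_state(); print(h2,s["eef_pos"][2]-z0,s["force"])
    ctrl.hold(.3); s=sensors.read_state(); print(s["eef_pos"][2]-z0,s["force"])
E
```

```text
True [ 611.54144154 -141.26221615   94.54070226] [ 1.18501517 -0.15145871  1.9091166 ] -0.12926884762637542
True -3.3939510125456565 [ 0.40018599 -0.04616269  3.57999098]
-3.4697951927549298 [-3.16000647  0.407674    4.61474978]
```

```bash
python3 - <<'E'
from h import *
x,y=2.5,-123.5
h=ctrl.move_l(P(x,y,88.5),vel=6,threshold=20); s=sensors.read_state(); print(h,s["eef_pos"][2],s["force"])
ctrl.hold(.3); s=sensors.read_state(); print(s["eef_pos"][2],s["force"])
ctrl.move_l(P(x,y,130),vel=40); ctrl.move_l(P(x,y,200))
ctrl.move_ptp(P(-60,-250,220),np.load("R.npy")); ctrl.hold(.5)
im,d=look("end_t"); I=im.astype(int); W=cloud("top",d)
u=w2u(W); m=((I.max(2)<62)&(u[...,0]>-30)&(u[...,0]<12)&(abs(u[...,1])<75)&(W[...,2]<45)).astype(np.uint8)
n,l,st,_=cv2.connectedComponentsWithStats(m); k=1+st[1:,4].argmax(); v,c=np.nonzero(l==k)
print(rect(w2u(plane("top",np.c_[c,v],29))))
r=np.linalg.norm(u-[2.7,-123.3],axis=-1)<8; print("key z",np.nanmedian(W[r][:,2]),sensors.read_state()["t"],sensors.read_state()["force"])
im,d=grab("side"); cv2.imwrite("pics/end_s.png",cv2.resize(im[150:310,200:430],None,fx=3,fy=3,interpolation=cv2.INTER_CUBIC)[...,::-1])
E
```

```text
False 90.87198312594826 [-6.28894844  1.32542514 14.95816891]
90.87423422486872 [-5.52549797  1.52742707 14.89222542]
(array([-4.21722698, -6.55386734]), (31.979276657104492, 108.97254943847656), 0.3847838044166565)
key z 68.82737977249926 23.4583 [ 0.34537657 -0.49300944  0.06194278]
```

View pics/end_s.png

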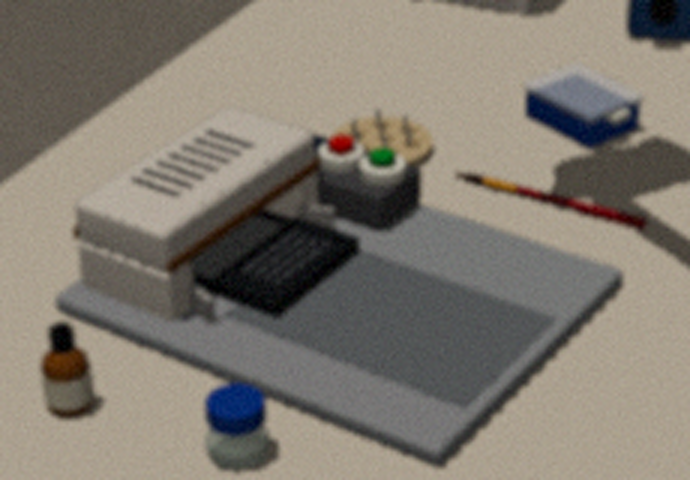

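```bash
python3 - <<'E'
from h import *
c=lambda a:np.array(a)/3+[200,150]
print(w2u(plane("side",c([[280,313],[356,250]]),16)).round(1),"deck",w2u(plane("side",c([[440,455],[622,275]]),16)).round(1))
E
```

```text
[[-14.5  44.5]
 [-12.4 -59.2]] deck [[-201.7  122.8]
 [-203.5 -139.3]]
```

The side camera puts the tray front at about -13.5 (home is -15), square to the unit. I'm handing in.

```bash
python3 -c "
from h import *
print(ctrl.finish_job())"
```

```text
the job is handed in; nothing more can be done
None
```

I handed the job in: the tray is pushed home and square against the rear stop, and the green key was pressed to its bottom and sprang back; the dies stood when last seen at the bridge mouth, but once home they were hidden and I could not check them, and no verdict was returned.

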